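Uncover the analyser window and start a jar measurement

TASK

Swing the analyser's pivoting dust cover all the way aside to its stop, so that the round window is uncovered. Then, keeping the squat sample jar upright, stand it centrally over the window so that its foot hides all of the dark glass, let go of it, and press the start button fully in. Leave the jar standing there and the cover open, and do not disturb the bottle, the cork ring or the beaker.

Things in the scene. Friction and masses are not known exactly. Their poses are not given: they have to be found in the camera images.
- analyser: White bench-top analyser, a fixed flat box 220 (x) by 300 (y) by 85 mm high; origin at the centre of its underside on the work surface, x to its rear (its front with the display faces the robot), y to its left, z up. All work is on its flat top. It is turned at most about 0.3 rad from the robot's axes.
- cover (a joint): Angle of the dust cover in rad: 0 = lying centrally over the window, 1.92 = fully aside at its stop. It grows as the cover turns clockwise seen from above about its upright pin, passing over the front part of the top and ending over the left part. It starts between 0 and 0.2, turns freely with slight friction (about 1 to 2 N at the post) and stays where it is left.
- cover_pin (a point): Point on the upright axis of the cover's pin, at the upper face of the cover plate, 9 mm above the analyser's top; 50 mm to the rear (+x) and 30 mm to the left (+y) of the analyser's centre.
- cover_post (a point): Top centre of the round upright steel post on the cover, the cover's handle: 16 mm diameter, 40 mm tall above the cover plate, 118 mm from the pin axis. It moves with the cover. The cover is a bare aluminium plate 6 mm thick, its underside 3 mm above the analyser's top: a 26 mm wide arm from the pin to a disc of 76 mm diameter centred 94 mm from the pin, on the line from pin to post.
- window (a point): Centre of the round window in the analyser's flat top, at the height of the top, 85 mm above the work surface; 50 mm to the right (-y) of the analyser's centre. Dark glass of 36 mm diameter in a flush 60 mm steel bezel, with no rim or recess. z up.
- jar: Squat white plastic sample jar with a black lid: a plain upright cylinder 56 mm in diameter and 70 mm tall, 0.15 to 0.31 kg. Origin at the centre of its underside, z up through its lid. It stands on the work surface to the left or to the right of the analyser.
- start (a joint): Travel of the start button in m: 0 = out, 0.006 = fully in (about 5 N); it springs back when let go.
- start_top (a point): Centre of the upper face of the round black start button, 36 mm in diameter, on the analyser's top near its front right corner (80 mm in front of and 120 mm to the right of the analyser's centre); pressed straight down.
- bottle: Bystander: tall amber bottle with a black cap, 62 mm in diameter, 160 mm tall, standing on the other side of the analyser from the jar; origin at the centre of its underside. Not to be disturbed.
- cork_ring: Bystander: flat cork ring, 90 mm in diameter, 30 mm tall, on the far left of the work surface; origin at the centre of its underside. Not to be disturbed.
- beaker: Bystander: empty glass beaker, 70 mm in diameter at the rim, 85 mm tall, on the far right; origin at the centre of its underside. Not to be disturbed.
Not all that is in view belongs to the job. Leave any blue or orange look-alike of the jar alone.

How it is judged:
By the outcome, as a careful person would: the job done as asked, in the order asked, and still so for the second after the job is handed in, with the robot touching nothing.
It also fails if it takes over 64 s, if anything falls off the work surface, if the arm or the gripper's body presses on something with over 40 N, if the wrist force passes 120 N, or if a joint passes its speed limit or range.

ROBOT

A 6-joint arm with a two-finger parallel gripper is mounted at the origin on the work surface. World frame = base frame: x ahead of the robot, y to its left, z up, the work surface at z = 0. Lengths are in m, angles in rad, forces in N, time in s.
With the tool pointing down it reaches from about 0.25 to 0.725 m from the base axis. Payload 9.7 kg.
Tool frame: the origin (TCP) lies at the very end of the fingers, on their centre line; the grasp point (between the pads) lies 19 mm behind it; z points along the fingers, y is the line along which they close (so a half turn about z gives the same grasp; the last joint's range is limited). The gripper opens to 85 mm and grips with 20 to 120 N. Pads are 22 mm wide; open, the fingers measure 114 mm over their backs; the gripper's body (76 mm by 85 mm) begins 54 mm behind the grasp point. The pads swing forward as they close: fully open they stand 13 mm farther back than shut.
Start: joints at [1.169, 0.087, 0.176, 1.66, 0, 1.571], TCP at [0.215, 0.506, 0.195] pointing down, gripper open.
Joint ranges: [-3.13, 3.13], [-0.85, 1.81], [-1.15, 1.24], [-2.2, 2.28], [-1.44, 1.52], [-3.14, 3.14]. Speed limits (rad/s): [2.22, 2.22, 2.57, 3.14, 3.14, 3.14].

INTERFACE

Orientations are given as a unit quaternion [x, y, z, w].
In Python, from rig import monitor, viewer, order gives the robot as it stands.
- The arm moves only by the shell command python3 -m inch 'ROWS' [FORCE]. ROWS is text: rows parted by semicolons, each of 7 numbers parted by spaces: the closure, from 0 (fully open) to 1 (shut), then the shift along the tool's x, y, z in m, then the turn, a rotation vector about the tool's x, y, z in rad. A call has 1 to 8 rows; each row shifts and turns the commanded pose from where the row before left it, along the tool's axes as they then stand; what a row does not reach is not made up. A row lasts 1/10 s, in which the tool goes at most 50 mm and 8.59 degrees, less where a joint would pass 70% of its speed; a pose out of reach is approached as far as the arm can. A call with a gripper value outside its range is refused whole. The fingers move at their own pace and stop on an object; FORCE is the grip in N (left out, the last holds). Time passes only in rows, so rows that do not move let the fingers close. It gives the time, the measured TCP pose, the force, the opening and the grip force at its end, in the units of the state.
- monitor.get_obs(): the state, without advancing time (a new reading comes with each control period).
- viewer.snapshot(name): name is "scene" or "top" or "wrist"; returns the picture (400x640x3 uint8, blue, green, red); there is no depth.
- viewer.camera_model(name): a dict with "fx", "fy", "cx", "cy" (pixels), "R" (3x3) and "t" (3): a world point X has camera coordinates R X + t. Camera axes: x right, y down, z forward; pixel columns grow to the right and rows downward; lengths in m; the calibration is good to about 2 mm. The wrist camera is an equidistant fisheye: a pixel r from the principal point sees the ray r / f radians off the axis. A picture is of the moment at which its call begins: read the wrist's pose just before it. camera_model takes no time and is no camera call; for the wrist camera it gives the pose at the moment of the call.
- order.close_job(): hands the job in; it is judged then, once.
The state is a dict: "t": time; "q": joint angles; "qvel": joint speeds; "effort": joint torques, N m; "position": TCP position; "tcp_rot": TCP orientation; "wrist_force": force on the tool from outside, world axes, zero at the start; "torque": the same for the moment, N m; "width": finger opening in m; "gripper_force": force on a finger pad.
Only numpy, scipy, OpenCV 4.12 (cv2) and the standard library are available. Lean on these libraries where they do the work, as an engineer would, in place of code of your own. Each camera call takes 0.05 s, during which the arm holds its last target. There are 200 camera calls.

## Working session

There is one attempt and no reset: what is moved stays moved. The work goes in short steps, Python scripts to look and compute and a shell command to move; the robot and the scene stay as the last step left them, time stands still between calls to the robot, and variables do not carry over. Pictures are saved under pics/ and viewed, at most 10 in all, crops included, and the job is handed in when it is done.

```bash
mkdir -p pics; ls
python3 - <<'E'
from rig import monitor, viewer
import cv2,numpy as np
o=monitor.get_obs();print(o)
for n in ("scene","top"):
    cv2.imwrite(f"pics/{n}0.png",viewer.snapshot(n)); m=viewer.camera_model(n); print(n,m)
E
```

```text
pics
{'t': 0.0, 'q': array([ 1.16900435e+00,  8.74613165e-02,  1.75147489e-01,  1.65978708e+00,
       -1.94266791e-05,  1.57078277e+00]), 'qvel': array([ 0.00038941, -0.000337  , -0.00014216,  0.00150191, -0.00021217,
       -0.00091311]), 'effort': array([ 6.27530881e-04, -5.20391178e+01,  4.64799142e+01,  1.64874044e-02,
        4.00411045e-05,  3.14685920e-06]), 'position': array([0.21498891, 0.50595085, 0.19388926]), 'tcp_rot': array([ 1.99540686e-01,  9.79889325e-01, -6.41109677e-04, -1.20649317e-04]), 'wrist_force': array([ 0.31331356, -0.45356743,  0.03768803]), 'torque': array([ 0.02651161,  0.02916287, -0.01609689]), 'gripper_force': 0.0, 'width': 0.08560418034591881}
scene {'fx': 362.22882446221433, 'fy': 362.22882446221433, 'cx': 311.7664175481957, 'cy': 198.6814480270067, 'R': array([[-0.85885474,  0.51195099, -0.0165745 ],
       [ 0.42027369,  0.68581997, -0.59415569],
       [-0.29281147, -0.51725926, -0.80417927]]), 't': array([ 0.44257836, -0.20580724,  1.43390469])}
top {'fx': 515.7387436120629, 'fy': 515.7387436120629, 'cx': 315.9150468048877, 'cy': 206.45651103956553, 'R': array([[ 0.02581038, -0.9992404 ,  0.02919659],
       [-0.99084347, -0.02944353, -0.13176604],
       [ 0.1325256 , -0.02552832, -0.99085078]]), 't': array([0.00509563, 0.57083015, 1.34309582])}
```

View pics/top0.png

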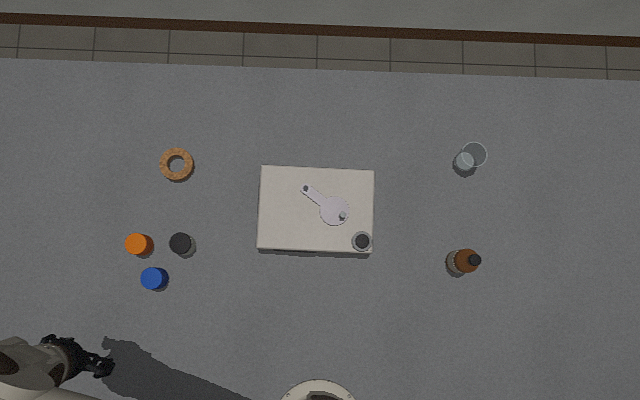

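View pics/scene0.png

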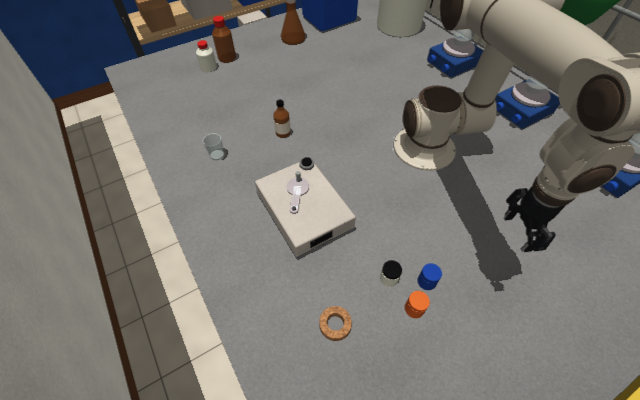

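Top view: jar candidates are the black lid (181,243), orange (138,243) and blue (153,278). The black-lidded one, with a white body at scene (391,272), fits the description. I'll confirm it in an enlarged crop and measure.

```bash
cat > h.py <<'E'
import numpy as np,cv2
from rig import monitor,viewer
def px2w(n,uv,z):
    m=viewer.camera_model(n);d=np.array([(uv[0]-m['cx'])/m['fx'],(uv[1]-m['cy'])/m['fy'],1.])
    R,t=np.array(m['R']),np.array(m['t']);c=-R.T@t;d=R.T@d
    return c+d*(z-c[2])/d[2]
def w2px(n,X):
    m=viewer.camera_model(n);p=np.array(m['R'])@X+m['t'];return np.array([m['fx']*p[0]/p[2]+m['cx'],m['fy']*p[1]/p[2]+m['cy']])
E
python3 - <<'E'
from h import *
T=cv2.imread('pics/top0.png');S=cv2.imread('pics/scene0.png')
a=cv2.resize(T[155:260,245:385],None,fx=5,fy=5,interpolation=cv2.INTER_CUBIC)[:,:700]
a=cv2.resize(a,(560,420))
b=cv2.resize(T[225:295,120:210],(240,187),interpolation=cv2.INTER_CUBIC);c=cv2.resize(S[250:320,370:450],(240,210),interpolation=cv2.INTER_CUBIC)
o=np.zeros((420,800,3),np.uint8);o[:,:560]=a;o[:187,560:]=b;o[200:410,560:]=c
cv2.imwrite('pics/crop1.png',o)
# analyser top-face segmentation
g=cv2.cvtColor(T,cv2.COLOR_BGR2GRAY);r=np.zeros_like(g);r[155:265,245:390]=((g>165)[155:265,245:390])*255
k=max(cv2.findContours(r,0,2)[0],key=cv2.contourArea);print(cv2.minAreaRect(k),cv2.contourArea(k))
h=cv2.convexHull(k);print(cv2.approxPolyDP(h,6,True)[:,0].tolist())
# lid
d=np.zeros_like(g);d[228:262,165:192]=(g[228:262,165:192]<60)*255
k=max(cv2.findContours(d,0,2)[0],key=cv2.contourArea);e=cv2.minEnclosingCircle(k);print(e,px2w('top',e[0],.07))
for p in [(475,260)]:print('bottlecap',px2w('top',p,.16))
print('cork',px2w('top',(177,164),.03))
E
```

```text
((306.0, 192.0), (8.0, 10.0), 0.0) 6.0
[[302, 189], [309, 187], [310, 197]]
((179.5, 243.5), 11.510964393615723) [0.45974198 0.36981346 0.07      ]
bottlecap [ 0.43455609 -0.36532497  0.16      ]
cork [0.67597816 0.39886718 0.03      ]
```

View pics/crop1.png

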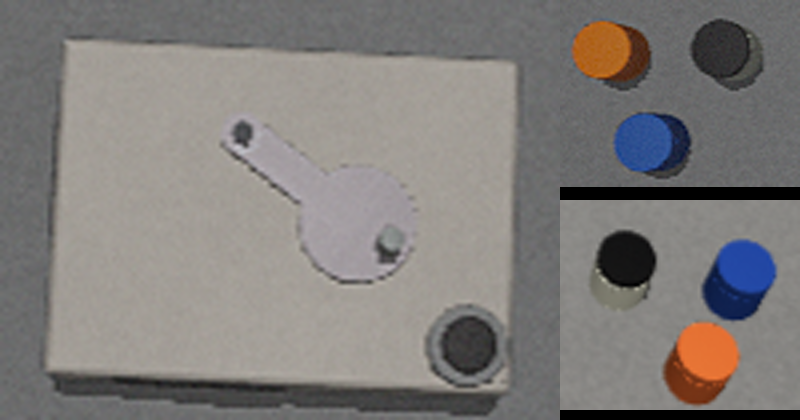

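The crop confirms it: the black lid on a white body is the jar, and the other two are the blue and orange decoys. I'll fit the analyser pose from the corner, pin, button and cover pixels.

Run:
```python
from h import *
from scipy.optimize import least_squares
c2p=lambda u,v:np.array([245+u/4-.4,155+v/4-.4])
obs=[((.11,.15,.085),(65,42)),((.11,-.15,.085),(517,63)),((-.11,-.15,.085),(507,388)),((-.11,.15,.085),(50,372)),((.05,.03,.097),(242,130)),((-.08,-.12,.095),(469,344))]
def A(p,X):
    c,s=np.cos(p[2]),np.sin(p[2]);return np.array([p[0]+c*X[0]-s*X[1],p[1]+s*X[0]+c*X[1],X[2]])
f=lambda p:np.concatenate([w2px('top',A(p,np.array(x)))-c2p(*u) for x,u in obs])
r=least_squares(f,[.5,0,0]);p=r.x;print(p,r.fun.round(1))
pin=A(p,(.05,.03,.094));disc=px2w('top',c2p(358,224),.094);post=px2w('top',c2p(391,237),.134)
for n,q in(('disc',disc),('post',post)):
    v=q-pin;print(n,q,np.hypot(v[0],v[1]),np.arctan2(v[1],v[0])-p[2])
pt=A(p,(.05,.03,.094));print('pin',pt,'window',A(p,(0,-.05,.085)),'start',A(p,(-.08,-.12,.1)))
print('closed dir',np.arctan2(-.08,-.05))
for n in('post',):
    for th in np.arange(0,1.93,.32):
        a=np.arctan2(-.08,-.05)-th+p[2];print(th.round(2),(pin[:2]+.118*np.array([np.cos(a),np.sin(a)])).round(3))
S=cv2.imread('pics/scene0.png');g=cv2.cvtColor(S,6)
d=np.zeros_like(g);d[255:290,375:407]=(g[255:290,375:407]<35)*255
k=max(cv2.findContours(d,0,2)[0],key=cv2.contourArea);e=cv2.fitEllipse(k);print(e,px2w('scene',e[0],.07))
print([w2px('scene',A(p,np.array(x))).round(0).tolist() for x,_ in obs])
```

```text
[ 0.56005309  0.02197088 -0.01195729] [-0.8 -1.3  0.9 -1.6  1.4  1.4 -1.6  0.8  0.1  0.6  0.  -0. ]
disc [ 0.55359997 -0.02457239  0.094     ] 0.09483964805327837 -2.2010815679221403
post [ 0.54099384 -0.04282904  0.134     ] 0.1170127440667965 -2.1938927048788304
pin [0.61040822 0.05137088 0.094     ] window [ 0.55945523 -0.02802555  0.085     ] start [ 0.47862396 -0.09706398  0.1       ]
closed dir -2.129395642138459
0.0 [ 0.547 -0.048]
0.32 [ 0.519 -0.023]
0.64 [0.5  0.01]
0.96 [0.493 0.047]
1.28 [0.497 0.084]
1.6 [0.513 0.118]
1.92 [0.539 0.145]
((391.80963134765625, 269.6349182128906), (17.006860733032227, 18.25446319580078), 113.22785186767578) [0.46716451 0.37364788 0.07      ]
[[296.0, 247.0], [253.0, 180.0], [309.0, 156.0], [357.0, 215.0], [294.0, 208.0], [306.0, 162.0]]
```

```bash
cat >> h.py <<'E'
from scipy.spatial.transform import Rotation as Ro
def pose():
    o=monitor.get_obs();R=Ro.from_quat(o['tcp_rot']).as_matrix();return np.array(o['position']),np.arctan2(R[1,1],R[0,1]),o
def plan(wps,p=None,y=None):
    "wps: (x,y,z,yaw_deg of tool y,nrows); prints world-interpolated shifts in tool axes (tool pointing down)"
    p0,y0,_=pose(); p=p0 if p is None else np.array(p); y=y0 if y is None else np.radians(y)
    for w in wps:
        d=(np.array(w[:3])-p)/w[4]; dy=(np.radians(w[3])-y)/w[4]
        for i in range(w[4]):
            ey=np.array([np.cos(y),np.sin(y),0]);ex=np.array([-np.sin(y),np.cos(y),0])
            print("%.3f %.3f %.3f 0 0 %.3f"%(d@ex,d@ey,-d[2],-dy)); y+=dy;p=p+d
        print('--')
E
python3 -c "
from h import *
R=Ro.from_quat(monitor.get_obs()['tcp_rot']).as_matrix();print(R.round(3))
plan([(.541,-.043,.17,143,15)])"
```

```text
[[-0.92   0.391 -0.   ]
 [ 0.391  0.92  -0.001]
 [ 0.    -0.001 -1.   ]]
-0.034 -0.025 0.002 0 0 -0.088
-0.032 -0.028 0.002 0 0 -0.088
-0.029 -0.031 0.002 0 0 -0.088
-0.027 -0.033 0.002 0 0 -0.088
-0.023 -0.036 0.002 0 0 -0.088
-0.020 -0.037 0.002 0 0 -0.088
-0.017 -0.039 0.002 0 0 -0.088
-0.013 -0.040 0.002 0 0 -0.088
-0.010 -0.041 0.002 0 0 -0.088
-0.006 -0.042 0.002 0 0 -0.088
-0.002 -0.043 0.002 0 0 -0.088
0.002 -0.043 0.002 0 0 -0.088
0.005 -0.042 0.002 0 0 -0.088
0.009 -0.042 0.002 0 0 -0.088
0.013 -0.041 0.002 0 0 -0.088
--
```

```bash
python3 -m inch '0.5 -0.034 -0.025 0.0 0 0 -0.088; 0.5 -0.032 -0.028 0.0 0 0 -0.088; 0.5 -0.029 -0.031 0.0 0 0 -0.088; 0.5 -0.027 -0.033 0 0 0 -0.088; 0.5 -0.023 -0.036 0 0 0 -0.088; 0.5 -0.020 -0.037 0 0 0 -0.088; 0.5 -0.017 -0.039 0 0 0 -0.088; 0.5 -0.013 -0.04 0 0 0 -0.088' && python3 -m inch '0.5 -0.010 -0.041 0.002 0 0 -0.088; 0.5 -0.006 -0.042 0.002 0 0 -0.088; 0.5 -0.002 -0.043 0.002 0 0 -0.088; 0.5 0.002 -0.043 0.002 0 0 -0.088; 0.5 0.005 -0.042 0.002 0 0 -0.088; 0.5 0.009 -0.042 0.002 0 0 -0.088; 0.5 0.013 -0.041 0.002 0 0 -0.088; 0.5 0 0 0 0 0 0'
python3 - <<'E'
from h import *
p,y,o=pose();print(o['q'],p,np.degrees(y))
plan([(.541,-.043,.17,143,4)])
m=viewer.camera_model('wrist');cv2.imwrite('pics/w1.png',viewer.snapshot('wrist'));print(m)
E
```

```text
t: 0.9
position: [0.3879, 0.2124, 0.1944]
tcp_rot: [-0.152, 0.988, -0.0, -0.0]
wrist_force: [1.4, 1.2, -0.7]
width: 0.0426
gripper_force: 0.0
t: 1.7
position: [0.5397, -0.0477, 0.1788]
tcp_rot: [-0.443, 0.897, 0.0, -0.001]
wrist_force: [-1.2, 0.5, -0.5]
width: 0.0428
gripper_force: 0.0
[-8.76662503e-02  6.38301814e-02  1.20710175e-01  1.62960223e+00
 -8.54176828e-04 -1.00500396e+00] [ 0.53970338 -0.0477112   0.17878052] 142.5595678241556
-0.001 0.000 0.002 0 0 -0.002
-0.001 0.000 0.002 0 0 -0.002
-0.001 0.000 0.002 0 0 -0.002
-0.001 0.000 0.002 0 0 -0.002
--
{'fx': 309.70691628693146, 'fy': 309.70691628693146, 'cx': 319.0174075060805, 'cy': 203.04027062003794, 'R': array([[-0.79516728,  0.60638696,  0.00196494],
       [ 0.58019411,  0.75986996,  0.29321056],
       [ 0.17630597,  0.23429149, -0.95604587]]), 't': array([ 0.45817136, -0.310056  ,  0.28066581])}
```

View pics/w1.png

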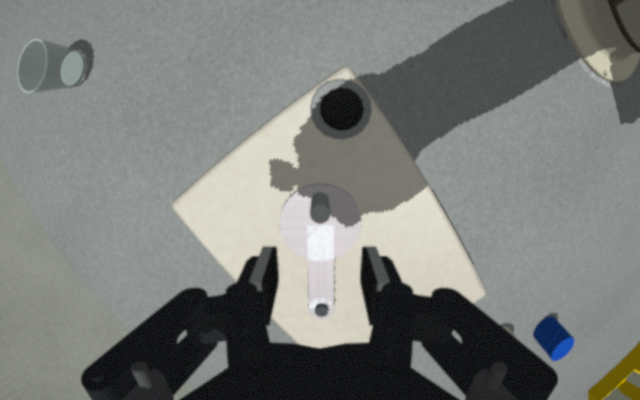

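The wrist view shows the post near (320,205) midway between the fingers, the pin at (321,309) and the button at (341,108). I'll compare these with predictions.

```bash
cat >> h.py <<'E'
def fpx(m,X):
    c=np.array(m['R'])@np.array(X)+m['t'];r=np.hypot(c[0],c[1]);k=m['fx']*np.arctan2(r,c[2])/r
    return np.array([c[0]*k+m['cx'],c[1]*k+m['cy']])
def funpx(m,uv,z):
    a=np.array([uv[0]-m['cx'],uv[1]-m['cy']]);r=np.hypot(*a);th=r/m['fx'];d=np.r_[a/r*np.sin(th),np.cos(th)]
    R=np.array(m['R']);c=-R.T@np.array(m['t']);d=R.T@d;return c+d*(z-c[2])/d[2]
E
python3 - <<'E'
from h import *
m=viewer.camera_model('wrist')
for n,X in dict(posttop=(.541,-.043,.134),postbase=(.541,-.043,.094),pin=(.610,.051,.097),start=(.4786,-.0971,.095)).items():print(n,fpx(m,X).round(1))
print(funpx(m,(341,108),.095),funpx(m,(321,309),.1),funpx(m,(320,200),.134),funpx(m,(320,216),.094))
E
```

```text
posttop [319.4 215.3]
postbase [319.3 200.5]
pin [321.6 309.4]
start [339.1 108.6]
[ 0.47702338 -0.0965114   0.095     ] [0.60879535 0.04843582 0.1       ] [ 0.53319646 -0.05249514  0.134     ] [ 0.54940751 -0.0309209   0.094     ]
```

```bash
python3 -m inch '0.62 -0.004 0 0.025 0 0 0;0.62 0 0 0.025 0 0 0;0.62 0 0 0.024 0 0 0;0.62 0 0 0 0 0 0'
python3 - <<'E'
from h import *
p,y,o=pose();print(p,np.degrees(y))
pin=np.array([.6095,.0505]);w=[]
for th in np.r_[np.arange(.17,1.86,.12),1.9,1.94,1.98]:
    a=-2.141-th;w.append((*(pin+.118*np.array([np.cos(a),np.sin(a)])),.104,np.degrees(a-np.pi/2)+360,1))
plan(w)
E
```

```text
t: 2.15
position: [0.5388, -0.0396, 0.1035]
tcp_rot: [-0.443, 0.896, 0.001, -0.002]
wrist_force: [-0.1, 0.2, -0.9]
width: 0.0323
gripper_force: 0.0
[ 0.53879474 -0.03964194  0.10348581] 142.62378459506743
0.003 0.009 -0.001 0 0 0.088
--
-0.001 0.014 -0.000 0 0 0.120
--
-0.001 0.014 -0.000 0 0 0.120
--
-0.001 0.014 -0.000 0 0 0.120
--
-0.001 0.014 -0.000 0 0 0.120
--
-0.001 0.014 -0.000 0 0 0.120
--
-0.001 0.014 -0.000 0 0 0.120
--
-0.001 0.014 -0.000 0 0 0.120
--
-0.001 0.014 -0.000 0 0 0.120
--
-0.001 0.014 -0.000 0 0 0.120
--
-0.001 0.014 -0.000 0 0 0.120
--
-0.001 0.014 -0.000 0 0 0.120
--
-0.001 0.014 -0.000 0 0 0.120
--
-0.001 0.014 -0.000 0 0 0.120
--
-0.001 0.014 -0.000 0 0 0.120
--
-0.000 0.006 -0.000 0 0 0.050
--
-0.000 0.005 -0.000 0 0 0.040
--
-0.000 0.005 -0.000 0 0 0.040
--
```

```bash
python3 -m inch '0.62 0.003 0.009 0 0 0 0.088;0.62 -0.001 0.014 0 0 0 0.12;0.62 -0.001 0.014 0 0 0 0.12;0.62 -0.001 0.014 0 0 0 0.12;0.62 -0.001 0.014 0 0 0 0.12;0.62 -0.001 0.014 0 0 0 0.12;0.62 -0.001 0.014 0 0 0 0.12;0.62 0 0 0 0 0 0'
python3 - <<'E'
from h import *
p,y,o=pose();print(p,np.degrees(y))
pin=np.array([.6095,.0505]);v=p[:2]-pin;print(np.hypot(*v),(-2.141-np.arctan2(v[1],v[0]))%6.2832)
E
```

```text
t: 2.95
position: [0.4954, 0.0379, 0.1082]
tcp_rot: [-0.055, 0.998, 0.0, 0.001]
wrist_force: [0.8, 0.1, 0.7]
width: 0.0325
gripper_force: 0.0
[0.49540235 0.0379063  0.1082267 ] 96.28199326851247
0.1147905695208605 0.890661102828584
```

```bash
python3 -m inch '0.62 -0.001 0.014 0 0 0 0.12;0.62 -0.001 0.014 0 0 0 0.12;0.62 -0.001 0.014 0.001 0 0 0.12;0.62 -0.001 0.014 0.001 0 0 0.12;0.62 -0.001 0.014 0 0 0 0.12;0.62 -0.001 0.014 0 0 0 0.12;0.62 -0.001 0.012 0 0 0 0.1;0.62 0 0 0 0 0 0'
python3 - <<'E'
from h import *
p,y,o=pose();print(p,np.degrees(y))
pin=np.array([.6095,.0505]);v=p[:2]-pin;print(np.hypot(*v),(-2.141-np.arctan2(v[1],v[0]))%6.2832)
plan([(*(pin+.118*np.array([np.cos(-2.141-t),np.sin(-2.141-t)])),.106,np.degrees(-2.141-t-np.pi/2)+360,1) for t in (1.8,1.86,1.92,1.96,2.0)])
E
```

```text
t: 3.75
position: [0.5251, 0.1259, 0.1052]
tcp_rot: [0.346, 0.938, 0.0, 0.0]
wrist_force: [-0.1, 0.2, 0.1]
width: 0.0327
gripper_force: 0.0
[0.52512697 0.12588904 0.10524666] 49.472874468875375
0.11314731851603023 1.729831081529409
0.004 0.008 -0.001 0 0 0.092
--
-0.000 0.007 -0.000 0 0 0.060
--
-0.000 0.007 -0.000 0 0 0.060
--
-0.000 0.005 -0.000 0 0 0.040
--
-0.000 0.005 -0.000 0 0 0.040
--
```

```bash
python3 -m inch '0.62 0.003 0.008 0 0 0 0.09;0.62 0 0.007 0 0 0 0.06;0.62 0 0.007 0 0 0 0.06;0.62 0 0.005 0 0 0 0.04;0.62 0 0 0 0 0 0'; python3 -m inch '0.62 0 0.004 0 0 0 0.03;0.62 0 0 0 0 0 0';python3 -m inch '0.62 0 0.003 0 0 0 0.02;0.62 0 0 0 0 0 0'
python3 - <<'E'
from h import *
p,y,o=pose();print(p,np.degrees(y))
pin=np.array([.6095,.0505]);v=p[:2]-pin;print(np.hypot(*v),(-2.141-np.arctan2(v[1],v[0]))%6.2832)
E
```

```text
t: 4.25
position: [0.5418, 0.1454, 0.1051]
tcp_rot: [0.46, 0.888, 0.0, 0.0]
wrist_force: [-0.2, -0.2, -0.6]
width: 0.0325
gripper_force: 0.0
t: 4.45
position: [0.5449, 0.1476, 0.1049]
tcp_rot: [0.473, 0.881, 0.0, 0.0]
wrist_force: [-0.2, -0.2, 0.1]
width: 0.0323
gripper_force: 0.0
t: 4.65
position: [0.5475, 0.1495, 0.1047]
tcp_rot: [0.483, 0.875, 0.0, 0.0]
wrist_force: [0.6, -0.2, 0.1]
width: 0.0325
gripper_force: 0.0
[0.54754036 0.14950715 0.10473999] 32.188496196121314
0.11679646087995482 2.012222287559683
```

```bash
python3 -m inch '0.62 0 0.003 0 0 0 0;0.62 0 0 0 0 0 0'|sed -n 2,5p;python3 -m inch '0.62 0 0.002 0 0 0 0;0.62 0 0 0 0 0 0'|sed -n 2,5p
python3 - <<'E'
from h import *
m=viewer.camera_model('wrist');cv2.imwrite('pics/w2.png',viewer.snapshot('wrist'))
E
```

```text
position: [0.5502, 0.1513, 0.1046]
tcp_rot: [0.483, 0.875, 0.0, 0.0]
wrist_force: [-0.5, 0.6, -0.4]
width: 0.0322
position: [0.5518, 0.1524, 0.1045]
tcp_rot: [0.484, 0.875, -0.0, -0.0]
wrist_force: [-0.2, -0.5, -0.3]
width: 0.0326
```

View pics/w2.png

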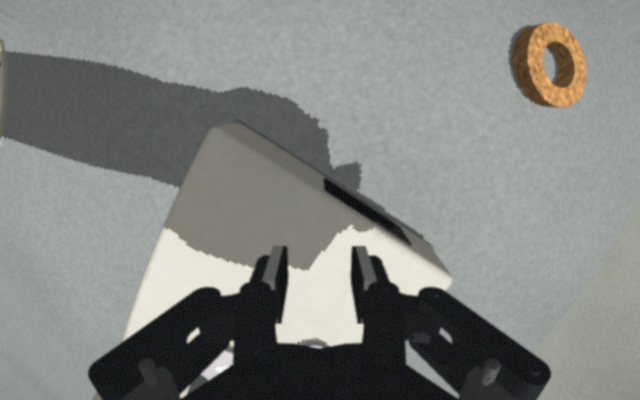

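The wrist view shows no post between the fingers, so the cover slipped out of the cage. I'll check the top view.

Run:
```python
from h import *
T=viewer.snapshot('top');S=viewer.snapshot('scene')
o=np.zeros((480,800,3),np.uint8);o[:,:400]=cv2.resize(T[150:270,275:375],(400,480),interpolation=2);o[:,400:]=cv2.resize(S[150:270,245:345],(400,480),interpolation=2)
cv2.imwrite('pics/c2.png',o)
```

```text
(no output)
```

View pics/c2.png

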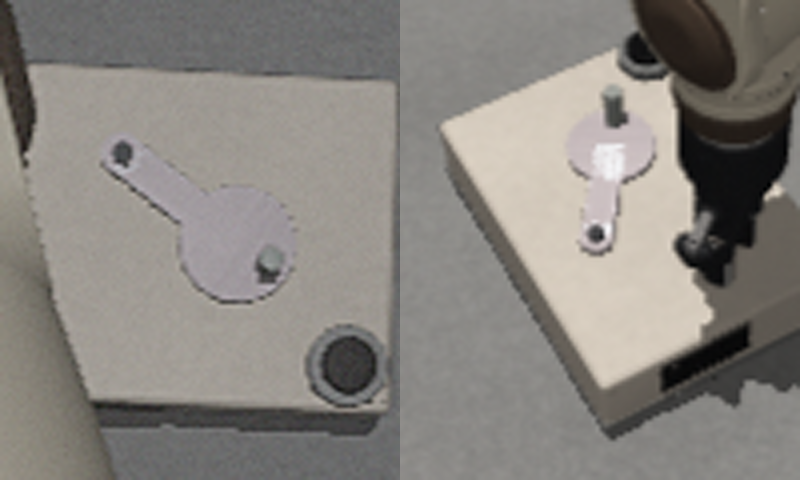

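Run:
```python
from h import *
m={'fx':309.7069,'cx':319.017,'cy':203.04,'R':np.array([[-0.79516728,0.60638696,0.00196494],[0.58019411,0.75986996,0.29321056],[0.17630597,0.23429149,-0.95604587]]),'t':np.array([0.45817136,-0.310056,0.28066581])}
print('cam',-m['R'].T@m['t'])
p=np.array([.5397,-.0477,.1788]);ey=np.array([np.cos(np.radians(142.56)),np.sin(np.radians(142.56)),0])
for s in(-.0214,0,.0214):print(fpx(m,p+s*ey),fpx(m,p+s*ey+[0,0,.02]))
for z in(.094,.134,.105):print(z,fpx(m,[.541,-.043,z]))
m=viewer.camera_model('wrist');p,y,o=pose();print(p,fpx(m,p))
print('post now',px2w('top',(275+269/4-.4,150+258/4-.4),.134))
```

```text
cam [ 0.49473248 -0.10798451  0.3583408 ]
[285.74321653 233.57289476] [282.32812192 247.05718595]
[319.7281698  233.72574518] [319.87249698 247.29779559]
[353.67738656 233.63278258] [357.36889395 247.1066739 ]
0.094 [321.36794249 201.60021924]
0.134 [321.84642299 216.63047399]
0.105 [321.48620601 205.30417911]
[0.55168329 0.15231268 0.10453453] [318.77641453 232.50551187]
post now [ 0.54033123 -0.04159525  0.134     ]
```

The cover has not moved, and in the picture the fingertips look higher than the reported TCP, so they passed over the post. I'll test this by touching down gently on the clear part of the analyser top.

```bash
python3 - <<'E'
from h import *
p,y,o=pose();print(p)
for dz in(0,.02,.04,.06):print(dz,w2px('scene',p+[0,0,dz]))
E
for i in 1; do python3 -m inch '0.62 0 0 0.006 0 0 0;0.62 0 0 0 0 0 0'|sed -n 2,5p; done; python3 -m inch '0.62 0 0 0.006 0 0 0;0.62 0 0 0 0 0 0'|sed -n 2,5p
```

```text
[0.55168329 0.15231268 0.10453453]
0 [326.4599218  221.01232334]
0.02 [326.56623746 217.40419327]
0.04 [326.67572747 213.68833266]
0.06 [326.78853614 209.85984354]
position: [0.5513, 0.1522, 0.0976]
tcp_rot: [0.484, 0.875, -0.0, -0.0]
wrist_force: [-0.7, -0.6, 0.0]
width: 0.0323
position: [0.5513, 0.1522, 0.0915]
tcp_rot: [0.484, 0.875, -0.0, -0.0]
wrist_force: [-0.1, 0.2, 0.2]
width: 0.0324
```

```bash
python3 -m inch '0.62 0 0 0.003 0 0 0;0.62 0 0 0 0 0 0'|sed -n 2,5p; python3 -m inch '0.62 0 0 0.003 0 0 0;0.62 0 0 0 0 0 0'|sed -n 2,5p;  python3 -m inch '0.62 0 0 0.003 0 0 0;0.62 0 0 0 0 0 0'|sed -n 2,5p
```

```text
position: [0.5516, 0.1522, 0.0892]
tcp_rot: [0.484, 0.875, -0.0, -0.0]
wrist_force: [0.4, -0.8, 0.6]
width: 0.0328
position: [0.5516, 0.1523, 0.0862]
tcp_rot: [0.484, 0.875, -0.0, -0.0]
wrist_force: [-0.1, -0.2, 0.2]
width: 0.0327
position: [0.5516, 0.1523, 0.0831]
tcp_rot: [0.484, 0.875, -0.0, -0.0]
wrist_force: [-0.4, -0.9, -0.1]
width: 0.0328
```

```bash
for k in 1; do :; done; python3 -m inch '0.62 0 0 0.003 0 0 0;0.62 0 0 0 0 0 0'|sed -n '2p;4p'; python3 -m inch '0.62 0 0 0.003 0 0 0;0.62 0 0 0 0 0 0'|sed -n '2p;4p';  python3 -m inch '0.62 0 0 0.002 0 0 0;0.62 0 0 0 0 0 0'|sed -n '2p;4p'
python3 - <<'E'
from h import *
T=viewer.snapshot('wrist');S=viewer.snapshot('scene')
o=np.zeros((480,800,3),np.uint8);o[:,:400]=cv2.resize(T[200:400,220:420],(400,400),interpolation=2).repeat(1,0)[:480].__class__((480,400,3),np.uint8)*0
o[:400,:400]=cv2.resize(T[200:400,220:420],(400,400));o[:,400:]=cv2.resize(S[150:270,280:380],(400,480),interpolation=2)
cv2.imwrite('pics/c3.png',o)
E
```

```text
position: [0.5515, 0.1523, 0.0802]
wrist_force: [-0.8, -0.2, 0.3]
position: [0.5515, 0.1522, 0.0771]
wrist_force: [0.4, -0.4, 0.5]
position: [0.5516, 0.1523, 0.0753]
wrist_force: [0.1, -0.5, 0.2]
```

View pics/c3.png

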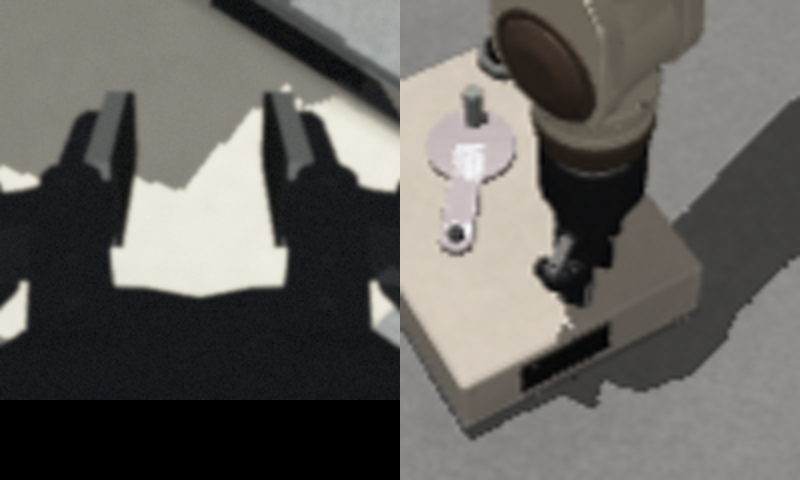

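The fingertips are still clear of the surface with the TCP reading 10 mm below it. I'll keep descending to find the real offset.

```bash
python3 -m inch '0.62 0 0 0.004 0 0 0;0.62 0 0 0 0 0 0'|sed -n '2p;4p'; python3 -m inch '0.62 0 0 0.004 0 0 0;0.62 0 0 0 0 0 0'|sed -n '2p;4p';  python3 -m inch '0.62 0 0 0.003 0 0 0;0.62 0 0 0 0 0 0'|sed -n '2p;4p'
```

```text
position: [0.5515, 0.1522, 0.071]
wrist_force: [-0.8, 0.2, -0.5]
position: [0.5514, 0.1522, 0.0669]
wrist_force: [-0.0, -0.0, -0.3]
position: [0.5515, 0.1522, 0.0641]
wrist_force: [-0.0, 0.3, 0.1]
```

```bash
python3 -m inch '0.62 0 0 0.003 0 0 0;0.62 0 0 0 0 0 0'|sed -n '2p;4p'; python3 -m inch '0.62 0 0 0.003 0 0 0;0.62 0 0 0 0 0 0'|sed -n '2p;4p'
```

```text
position: [0.5515, 0.1523, 0.0612]
wrist_force: [-0.2, 0.3, 0.0]
position: [0.5515, 0.1523, 0.0582]
wrist_force: [-1.0, 0.6, -0.2]
```

```bash
python3 -m inch '0.62 0 0 0.003 0 0 0;0.62 0 0 0 0 0 0'|sed -n '2p;4p'; python3 -m inch '0.62 0 0 0.003 0 0 0;0.62 0 0 0 0 0 0'|sed -n '2p;4p'
```

```text
position: [0.5515, 0.1522, 0.0551]
wrist_force: [0.1, -0.6, -0.2]
position: [0.5515, 0.1522, 0.0521]
wrist_force: [0.0, 0.7, -1.0]
```

```bash
python3 -m inch '0.62 0 0 0.002 0 0 0;0.62 0 0 0 0 0 0'|sed -n '2p;4p'; python3 -m inch '0.62 0 0 0.002 0 0 0;0.62 0 0 0 0 0 0'|sed -n '2p;4p'
```

```text
position: [0.5516, 0.1523, 0.0503]
wrist_force: [0.3, -0.4, -0.6]
position: [0.5516, 0.1523, 0.0483]
wrist_force: [-0.2, 0.4, -0.3]
```

```bash
python3 -m inch '0.62 0 0 0.002 0 0 0;0.62 0 0 0 0 0 0'|sed -n '2p;4p'; python3 -m inch '0.62 0 0 0.002 0 0 0;0.62 0 0 0 0 0 0'|sed -n '2p;4p'
```

```text
position: [0.5519, 0.1524, 0.0477]
wrist_force: [-1.8, -1.1, 7.5]
position: [0.552, 0.1524, 0.0476]
wrist_force: [-8.3, -1.3, 21.4]
```

```bash
python3 -m inch '0.62 0 0 0.002 0 0 0;0.62 0 0 0 0 0 0'|sed -n '2p;4p'; python3 -m inch '0.62 0 0 0.002 0 0 0;0.62 0 0 0 0 0 0'|sed -n '2p;4p'
```

```text
position: [0.5521, 0.1524, 0.0476]
wrist_force: [-13.8, -4.2, 35.0]
position: [0.5522, 0.1524, 0.0475]
wrist_force: [-19.3, -5.0, 48.7]
```

Contact is at a reading of 0.0477, so the real fingertips are 37 mm above the reported TCP at this closure. I'll back off and return to the post with that correction.

```bash
python3 -m inch '0.62 0 0 -0.03 0 0 0;0.62 0 0 -0.046 0 0 0;0.62 0 0 0 0 0 0'|sed -n '1,4p'; python3 -c "
from h import *
plan([(.5405,-.042,.12,143,15)])"
```

```text
t: 9.8
position: [0.5542, 0.153, 0.1231]
tcp_rot: [0.484, 0.875, 0.003, 0.003]
wrist_force: [0.6, 0.4, 0.7]
-0.011 -0.008 0.000 0 0 -0.129
-0.009 -0.009 0.000 0 0 -0.129
-0.008 -0.010 0.000 0 0 -0.129
-0.007 -0.011 0.000 0 0 -0.129
-0.005 -0.012 0.000 0 0 -0.129
-0.004 -0.012 0.000 0 0 -0.129
-0.002 -0.013 0.000 0 0 -0.129
-0.000 -0.013 0.000 0 0 -0.129
0.001 -0.013 0.000 0 0 -0.129
0.003 -0.013 0.000 0 0 -0.129
0.004 -0.012 0.000 0 0 -0.129
0.006 -0.012 0.000 0 0 -0.129
0.007 -0.011 0.000 0 0 -0.129
0.009 -0.010 0.000 0 0 -0.129
0.010 -0.008 0.000 0 0 -0.129
--
```

```bash
python3 -m inch '0.62 -0.011 -0.008 0 0 0 -0.129;0.62 -0.009 -0.009 0 0 0 -0.129;0.62 -0.008 -0.010 0 0 0 -0.129;0.62 -0.007 -0.011 0 0 0 -0.129;0.62 -0.005 -0.012 0 0 0 -0.129;0.62 -0.004 -0.012 0 0 0 -0.129;0.62 -0.002 -0.013 0 0 0 -0.129;0.62 0 -0.013 0 0 0 -0.129' >/dev/null; python3 -m inch '0.5 0.001 -0.013 0 0 0 -0.129;0.5 0.003 -0.013 0 0 0 -0.129;0.5 0.004 -0.012 0 0 0 -0.129;0.5 0.006 -0.012 0 0 0 -0.129;0.5 0.007 -0.011 0 0 0 -0.129;0.5 0.009 -0.010 0 0 0 -0.129;0.5 0.010 -0.008 0 0 0 -0.129;0.5 0 0 0 0 0 0'; python3 -c "
from h import *
plan([(.5405,-.042,.122,143,1)])"
```

```text
t: 11.4
position: [0.5379, -0.0439, 0.1163]
tcp_rot: [-0.447, 0.895, -0.0, -0.0]
wrist_force: [0.4, 0.2, -1.1]
width: 0.0427
gripper_force: 0.0
-0.003 -0.001 -0.006 0 0 0.001
--
```

```bash
python3 -m inch '0.5 -0.003 -0.001 0.015 0 0 0;0.5 0 0 0.01 0 0 0;0.5 0 0 0 0 0 0'|sed -n '2p;4p'; python3 -m inch '0.5 0 0 0.013 0 0 0;0.5 0 0 0.013 0 0 0;0.62 0 0 0 0 0 0;0.62 0 0 0 0 0 0'|sed -n '2p;4,5p'
```

```text
position: [0.5395, -0.0404, 0.0889]
wrist_force: [-0.2, 0.5, -0.3]
position: [0.5403, -0.041, 0.0651]
wrist_force: [0.3, 0.3, -0.1]
width: 0.0323
```

```bash
python3 -m inch '0.62 0.002 0.009 0 0 0 0.088;0.62 -0.001 0.014 0 0 0 0.12;0.62 0 0 0 0 0 0'; python3 -m inch '0.62 -0.001 0.014 0 0 0 0.12;0.62 -0.001 0.014 0 0 0 0.12;0.62 -0.001 0.014 0 0 0 0.12;0.62 -0.001 0.014 0 0 0 0.12;0.62 -0.001 0.014 0 0 0 0.12;0.62 0 0 0 0 0 0'
python3 - <<'E'
from h import *
p,y,o=pose();print(p,np.degrees(y))
pin=np.array([.6095,.0505]);v=p[:2]-pin;print(np.hypot(*v),(-2.141-np.arctan2(v[1],v[0]))%6.2832)
E
```

```text
t: 12.4
position: [0.5223, -0.0266, 0.0663]
tcp_rot: [-0.35, 0.937, -0.0, 0.0]
wrist_force: [0.2, 0.8, -0.9]
width: 0.0328
gripper_force: 0.0
t: 13.0
position: [0.4956, 0.0372, 0.0661]
tcp_rot: [-0.06, 0.998, 0.0, 0.0]
wrist_force: [-0.1, -0.3, -0.5]
width: 0.0324
gripper_force: 0.0
[0.49563198 0.03715007 0.06611064] 96.86781098865526
0.11464792842711137 0.883885072301672
```

```bash
python3 -m inch '0.62 0.002 0.014 0 0 0 0.12;0.62 -0.001 0.014 0 0 0 0.12;0.62 -0.001 0.014 0 0 0 0.12;0.62 -0.001 0.014 0 0 0 0.12;0.62 -0.001 0.014 0 0 0 0.12;0.62 -0.001 0.014 0 0 0 0.12;0.62 0 0.012 0 0 0 0.1;0.62 0 0 0 0 0 0'|tail -3;  python3 -m inch '0.62 0.002 0.008 0 0 0 0.09;0.62 0 0.007 0 0 0 0.06;0.62 0 0.005 0 0 0 0.04;0.62 0 0 0 0 0 0'
python3 - <<'E'
from h import *
p,y,o=pose();print(p,np.degrees(y))
pin=np.array([.6095,.0505]);v=p[:2]-pin;print(np.hypot(*v),(-2.141-np.arctan2(v[1],v[0]))%6.2832)
E
```

```text
wrist_force: [0.1, 0.1, -1.2]
width: 0.0322
gripper_force: 0.0
t: 14.2
position: [0.5325, 0.1408, 0.0656]
tcp_rot: [0.429, 0.903, -0.0, 0.0]
wrist_force: [-0.3, -0.6, 0.4]
width: 0.0326
gripper_force: 0.0
[0.53245739 0.14079442 0.06559005] 39.16224835475762
0.11869559893049743 1.8650329375653598
```

```bash
python3 -m inch '0.62 0 0.006 0 0 0 0.04;0.62 0 0.004 0 0 0 0.03;0.62 0 0 0 0 0 0'|sed -n '2p;4p';python3 -m inch '0.62 0 0.003 0 0 0 0.02;0.62 0 0 0 0 0 0'|sed -n '2p;4p';python3 -m inch '0.62 0 0.002 0 0 0 0.02;0.62 0 0 0 0 0 0'|sed -n '2p;4p'
python3 - <<'E'
from h import *
T=viewer.snapshot('top');S=viewer.snapshot('scene');W=viewer.snapshot('wrist')
o=np.zeros((600,800,3),np.uint8);o[:360,:400]=cv2.resize(T[150:270,250:383],(400,360),interpolation=2);o[:360,400:]=cv2.resize(S[150:270,245:378],(400,360),interpolation=2);o[360:,:384]=cv2.resize(W,(384,240));o[360:,400:]=cv2.resize(W[200:380,170:470],(400,240));cv2.imwrite('pics/c4.png',o)
E
```

```text
position: [0.5402, 0.1469, 0.0656]
wrist_force: [0.6, -0.9, -0.1]
position: [0.5427, 0.1489, 0.0656]
wrist_force: [0.3, 0.4, -0.0]
position: [0.5443, 0.1503, 0.0657]
wrist_force: [-0.3, 0.4, -0.4]
```

View pics/c4.png

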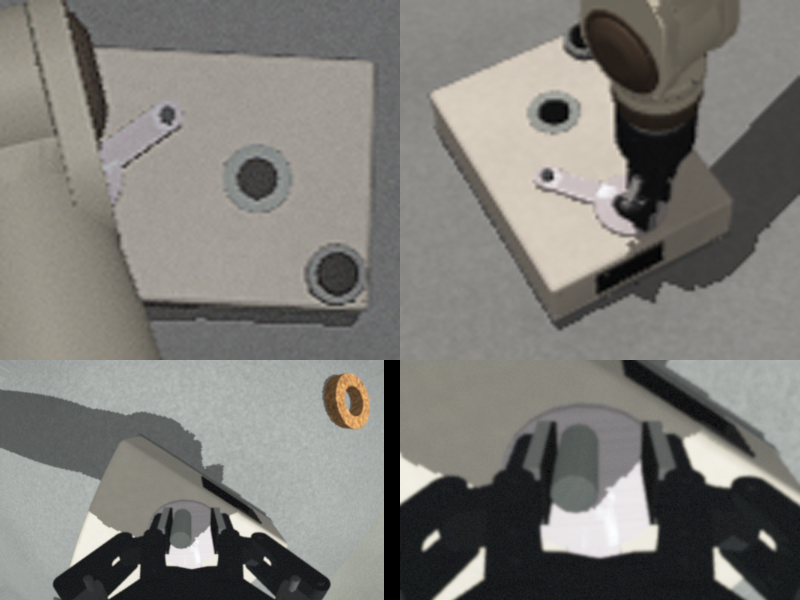

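The cover has followed: the post is against the trailing finger and the window is clear at the top crop (257,178). I'll push on until it meets the stop.

```bash
python3 -m inch '0.62 0 0.002 0 0 0 0.02;0.62 0 0 0 0 0 0'|sed -n '2p;4p';python3 -m inch '0.62 0 0.002 0 0 0 0.01;0.62 0 0 0 0 0 0'|sed -n '2p;4p'; python3 -m inch '0.62 0 0.002 0 0 0 0;0.62 0 0 0 0 0 0'|sed -n '2p;4p'; python3 -c "
from h import *
print(px2w('top',(250+257.5/3-.4,150+178/3-.4),.085),px2w('top',(250+336/3-.4,150+272/3-.4),.095))"
```

```text
position: [0.5459, 0.1514, 0.0656]
wrist_force: [-1.1, -0.7, 0.6]
position: [0.5461, 0.1513, 0.0655]
wrist_force: [-8.7, -6.7, 5.5]
position: [0.5461, 0.1514, 0.0653]
wrist_force: [-17.7, -11.6, 8.3]
[ 0.55918385 -0.02848608  0.085     ] [ 0.47933348 -0.09631221  0.095     ]
```

```bash
python3 -m inch '0.62 0 -0.012 0 0 0 0;0.62 0 0 -0.045 0 0 0;0.62 0 0 -0.045 0 0 0;0.62 0 0 0 0 0 0'|sed -n '1,4p'; python3 -c "
from h import *
print('orange',px2w('top',(138,243),.07),'blue',px2w('top',(153.5,278),.07))
plan([(.4625,.371,.125,35,8)])"
```

```text
t: 16.05
position: [0.5412, 0.1479, 0.1622]
tcp_rot: [0.494, 0.87, 0.003, 0.003]
wrist_force: [0.9, -0.0, 0.3]
orange [0.45810699 0.47548305 0.07      ] blue [0.37035415 0.4301452  0.07      ]
0.029 0.006 0.005 0 0 -0.009
0.029 0.006 0.005 0 0 -0.009
0.029 0.006 0.005 0 0 -0.009
0.029 0.007 0.005 0 0 -0.009
0.029 0.007 0.005 0 0 -0.009
0.029 0.007 0.005 0 0 -0.009
0.029 0.007 0.005 0 0 -0.009
0.029 0.008 0.005 0 0 -0.009
--
```

```bash
python3 -m inch '0 0.029 0.006 0.005 0 0 -0.009;0 0.029 0.006 0.005 0 0 -0.009;0 0.029 0.006 0.005 0 0 -0.009;0 0.029 0.007 0.005 0 0 -0.009;0 0.029 0.007 0.005 0 0 -0.009;0 0.029 0.007 0.005 0 0 -0.009;0 0.029 0.007 0.005 0 0 -0.009;0 0.029 0.007 0.005 0 0 -0.009'; python3 -m inch '0 0 0 0 0 0 0;0 0 0 0 0 0 0'|sed -n '2,3p'
python3 - <<'E'
from h import *
p,y,o=pose();m=viewer.camera_model('wrist');W=viewer.snapshot('wrist');cv2.imwrite('pics/w3.png',W)
print(p,np.degrees(y),o['width'],fpx(m,(.4625,.371,.07)),fpx(m,(.4625,.371,0)))
import json;json.dump({k:np.array(v).tolist() for k,v in m.items()},open('m3.json','w'))
E
```

```text
t: 16.85
position: [0.458, 0.3726, 0.1153]
tcp_rot: [0.462, 0.887, 0.0, 0.0]
wrist_force: [-0.2, -0.4, 0.2]
width: 0.0856
gripper_force: 0.0
position: [0.4581, 0.3716, 0.1152]
tcp_rot: [0.462, 0.887, -0.0, -0.0]
[0.45813139 0.37161785 0.11521812] 35.02457650118714 0.0852969277602766 [323.11495572 213.46753507] [322.30680962 190.17673411]
```

View pics/w3.png

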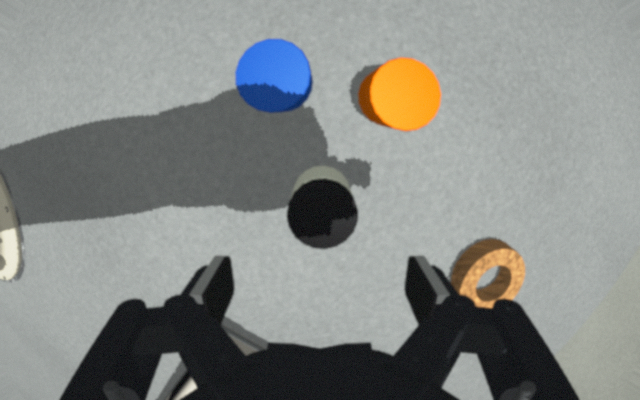

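The lid is centred at (322.5,214), with (323.1,213.5) predicted, so the jar is at (0.4625, 0.371). I'll descend and grip.

```bash
python3 -m inch '0 -0.003 0.003 0.03 0 0 0;0 0 0 0.035 0 0 0;0 0 0 0.03 0 0 0;0 0 0 0.015 0 0 0;0 0 0 0 0 0 0'|sed -n '1,4p'; python3 -m inch '0 0 0 0.01 0 0 0;0 0 0 0.007 0 0 0;0 0 0 0 0 0 0'|sed -n '1,4p'
```

```text
t: 17.6
position: [0.4621, 0.369, 0.0039]
tcp_rot: [0.463, 0.887, -0.001, -0.001]
wrist_force: [-0.4, -0.5, 1.3]
t: 17.9
position: [0.4627, 0.3704, -0.0116]
tcp_rot: [0.462, 0.887, -0.0, -0.0]
wrist_force: [-0.7, -0.4, 0.0]
```

```bash
python3 -m inch '0.3 0 0 0 0 0 0;0.5 0 0 0 0 0 0;0.5 0 0 0 0 0 0;0.6 0 0 0 0 0 0;0.6 0 0 0 0 0 0' 40; python3 -m inch '0.6 0 0 -0.02 0 0 0;0.6 0 0 -0.03 0 0 0;0.6 0 0 0 0 0 0'
```

```text
t: 18.4
position: [0.463, 0.3708, -0.0105]
tcp_rot: [0.462, 0.887, 0.001, 0.0]
wrist_force: [-0.7, -1.1, 5.5]
width: 0.0554
gripper_force: 43.2
t: 18.7
position: [0.4642, 0.3718, 0.0423]
tcp_rot: [0.462, 0.887, 0.002, 0.001]
wrist_force: [0.1, 0.1, -2.0]
width: 0.055
gripper_force: 43.7
```

```bash
python3 -m inch '0.6 0 0 -0.03 0 0 0;0.6 0 0 -0.04 0 0 0;0.6 0 0 -0.035 0 0 0;0.6 0 0 0 0 0 0'|sed -n '1,4p'; python3 -c "
from h import *
plan([(.5593,-.0282,.15,35,12)])"
```

```text
t: 19.1
position: [0.4642, 0.3717, 0.148]
tcp_rot: [0.462, 0.887, 0.003, 0.001]
wrist_force: [0.9, 0.9, -2.3]
-0.032 -0.013 -0.000 0 0 -0.000
-0.032 -0.013 -0.000 0 0 -0.000
-0.032 -0.013 -0.000 0 0 -0.000
-0.032 -0.013 -0.000 0 0 -0.000
-0.032 -0.013 -0.000 0 0 -0.000
-0.032 -0.013 -0.000 0 0 -0.000
-0.032 -0.013 -0.000 0 0 -0.000
-0.032 -0.013 -0.000 0 0 -0.000
-0.032 -0.013 -0.000 0 0 -0.000
-0.032 -0.013 -0.000 0 0 -0.000
-0.032 -0.013 -0.000 0 0 -0.000
-0.032 -0.013 -0.000 0 0 -0.000
--
```

```bash
python3 -m inch '0.6 -0.016 -0.007 -0.005 0 0 0;0.6 -0.032 -0.013 0 0 0 0;0.6 -0.032 -0.013 0 0 0 0;0.6 -0.032 -0.013 0 0 0 0;0.6 -0.032 -0.013 0 0 0 0;0.6 -0.032 -0.013 0 0 0 0;0.6 -0.032 -0.013 0 0 0 0;0.6 -0.032 -0.013 0 0 0 0'|sed -n '1,4p'; python3 -m inch '0.6 -0.032 -0.013 0 0 0 0;0.6 -0.032 -0.013 0 0 0 0;0.6 -0.032 -0.013 0 0 0 0;0.6 -0.032 -0.013 0 0 0 0;0.6 -0.016 -0.006 0 0 0 0;0.6 0 0 0 0 0 0;0.6 0 0 0 0 0 0'; python3 -c "
from h import *
plan([(.5593,-.0282,.09,35,3)])"
```

```text
t: 19.9
position: [0.5191, 0.1154, 0.1465]
tcp_rot: [0.462, 0.887, -0.001, -0.001]
wrist_force: [-0.1, -0.1, -3.2]
t: 20.6
position: [0.5542, -0.0336, 0.1475]
tcp_rot: [0.462, 0.887, -0.0, -0.001]
wrist_force: [0.1, -0.3, -2.9]
width: 0.0553
gripper_force: 43.9
0.000 0.002 0.019 0 0 -0.001
0.000 0.002 0.019 0 0 -0.001
0.000 0.002 0.019 0 0 -0.001
--
```

```bash
python3 -m inch '0.6 0.001 0.007 0.02 0 0 0;0.6 0 0 0.02 0 0 0;0.6 0 0 0.016 0 0 0;0.6 0 0 0 0 0 0;0.6 0 0 0 0 0 0'; python3 -c "
from h import *
p,y,o=pose();print(p);plan([(.5593,-.0282,.0755,35,1)])"
```

```text
t: 21.1
position: [0.5596, -0.0278, 0.0928]
tcp_rot: [0.462, 0.887, -0.0, -0.0]
wrist_force: [-0.1, 0.5, -3.1]
width: 0.0549
gripper_force: 43.9
[ 0.55963333 -0.02782705  0.09277912]
-0.000 -0.000 0.017 0 0 0.000
--
```

Centred within 1 mm, so I'll lower until contact.

```bash
python3 -m inch '0.6 0 0 0.009 0 0 0;0.6 0 0 0.005 0 0 0;0.6 0 0 0 0 0 0'|sed -n '2p;4p'; python3 -m inch '0.6 0 0 0.002 0 0 0;0.6 0 0 0 0 0 0'|sed -n '2p;4p'; python3 -m inch '0.6 0 0 0.001 0 0 0;0.6 0 0 0 0 0 0'|sed -n '2p;4p'
```

```text
position: [0.5596, -0.0287, 0.0779]
wrist_force: [0.0, 0.6, -3.6]
position: [0.56, -0.0288, 0.0766]
wrist_force: [0.1, -0.0, -3.0]
position: [0.56, -0.0288, 0.0756]
wrist_force: [-1.3, -0.2, -3.1]
```

```bash
python3 -m inch '0.6 0 0 0.001 0 0 0;0.6 0 0 0 0 0 0'|sed -n '2p;4p'; python3 -m inch '0.6 0 0 0.001 0 0 0;0.6 0 0 0 0 0 0'|sed -n '2p;4p'
```

```text
position: [0.56, -0.0288, 0.0746]
wrist_force: [0.6, -0.6, -3.6]
position: [0.5601, -0.0288, 0.0745]
wrist_force: [-3.0, -0.5, 3.5]
```

```bash
python3 -m inch '0.3 0 0 0 0 0 0;0.2 0 0 0 0 0 0;0 0 0 0 0 0 0;0 0 0 0 0 0 0' 20|sed -n '2p;4,6p'; python3 -m inch '0 0 0 -0.03 0 0 0;0 0 0 -0.04 0 0 0;0 0 0 -0.03 0 0 0;0 0 0 0 0 0 0'|sed -n '1,4p'; python3 -c "
from h import *
plan([(.479,-.097,.165,35,3)])"
```

```text
position: [0.56, -0.0287, 0.0735]
wrist_force: [0.1, -0.7, 0.3]
width: 0.0856
gripper_force: 0.0
t: 23.0
position: [0.5617, -0.0289, 0.1783]
tcp_rot: [0.462, 0.887, 0.001, 0.003]
wrist_force: [0.1, 0.0, 0.3]
-0.003 -0.036 0.004 0 0 -0.000
-0.003 -0.036 0.004 0 0 -0.000
-0.003 -0.036 0.004 0 0 -0.000
--
```

```bash
python3 -m inch '1 -0.003 -0.036 0 0 0 0;1 -0.003 -0.036 0 0 0 0;1 -0.003 -0.036 0 0 0 0;1 0 0 0.03 0 0 0;1 0 0 0.03 0 0 0;1 0 0 0.03 0 0 0;1 0 0 0 0 0 0;1 0 0 0 0 0 0'
python3 - <<'E'
from h import *
plan([(.479,-.0967,.075,35,1)])
T=viewer.snapshot('top');S=viewer.snapshot('scene');W=viewer.snapshot('wrist')
o=np.zeros((600,800,3),np.uint8);o[:360,:400]=cv2.resize(T[150:270,250:383],(400,360),interpolation=2);o[:360,400:]=cv2.resize(S[140:260,245:378],(400,360),interpolation=2);o[360:,:384]=cv2.resize(W,(384,240));o[360:,400:]=cv2.resize(W[200:380,170:470],(400,240));cv2.imwrite('pics/c5.png',o)
E
```

```text
t: 23.8
position: [0.4762, -0.0979, 0.0837]
tcp_rot: [0.462, 0.887, -0.0, -0.0]
wrist_force: [0.5, 0.3, 0.7]
width: -0.0003
gripper_force: 0.0
-0.001 0.003 0.009 0 0 -0.001
--
```

View pics/c5.png

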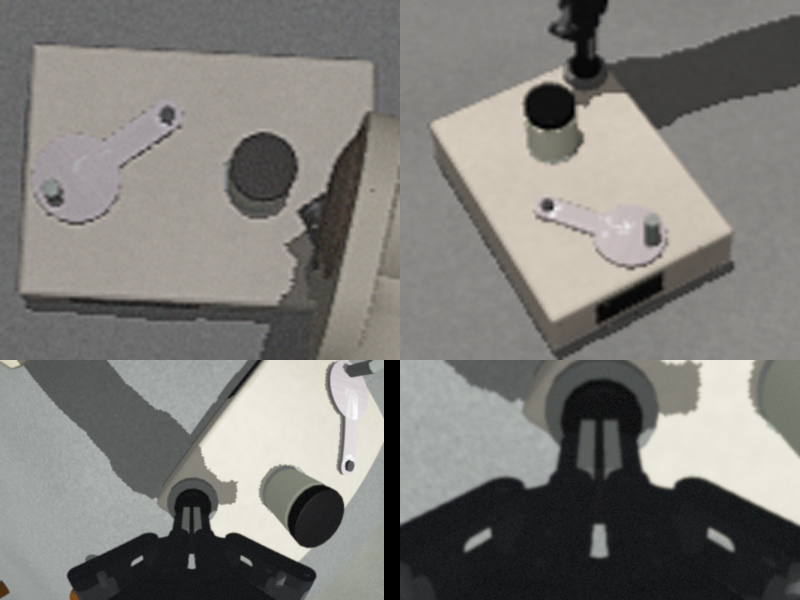

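The jar stands upright over the window, the cover is open, and the shut fingers are over the button. Now I'll press.

```bash
python3 -c "
from h import *
q=px2w('top',(250+262.5/3-.4,150+167/3-.4),.155);print('jar',q);q=px2w('top',(250+52/3-.4,150+187/3-.4),.134);v=q[:2]-[.6095,.0505];print(q,np.hypot(*v),(-2.141-np.arctan2(v[1],v[0]))%6.2832)"
python3 -m inch '1 -0.001 0.003 0.009 0 0 0;1 0 0 0.005 0 0 0;1 0 0 0 0 0 0'|sed -n '2p;4p'; python3 -m inch '1 0 0 0.003 0 0 0;1 0 0 0 0 0 0'|sed -n '2p;4p'; python3 -m inch '1 0 0 0.003 0 0 0;1 0 0 0 0 0 0'|sed -n '2p;4p'
```

```text
jar [ 0.55926576 -0.02790054  0.155     ]
[0.54029316 0.14446198 0.134     ] 0.1166980721108474 1.9365722103037593
position: [0.4798, -0.097, 0.069]
wrist_force: [1.0, 0.5, 2.2]
position: [0.4798, -0.097, 0.0666]
wrist_force: [-0.1, 0.9, 3.7]
position: [0.4798, -0.097, 0.0643]
wrist_force: [-0.3, 1.8, 6.7]
```

```bash
python3 -m inch '1 0 0 0.002 0 0 0;1 0 0 0 0 0 0'|sed -n '2p;4p'; python3 -m inch '1 0 0 0.002 0 0 0;1 0 0 0 0 0 0'|sed -n '2p;4p'
```

```text
position: [0.48, -0.097, 0.064]
wrist_force: [-6.0, 3.3, 21.9]
position: [0.4802, -0.0971, 0.0638]
wrist_force: [-12.1, 4.4, 35.7]
```

The button is bottomed out: hard stop at 0.064, with force climbing steeply. I'll retract and do a final numeric check.

```bash
python3 -m inch '1 0 0 -0.03 0 0 0;1 0 0 -0.04 0 0 0;1 0 0 -0.04 0 0 0;1 0 0 0 0 0 0;1 0 0 0 0 0 0'|sed -n '1,4p'; python3 -c "
from rig import order;print(order.close_job())"
```

```text
t: 25.55
position: [0.48, -0.0973, 0.1699]
tcp_rot: [0.462, 0.887, 0.0, 0.001]
wrist_force: [-0.1, -0.2, -0.6]
the job is handed in; nothing more can be done
None
```

The job is handed in at 25.6 s: cover swung to its stop, jar released upright within about 1 mm of the window centre, start button pressed fully in; the first cover swing passed over the post because the fingertips sit about 37 mm above the reported TCP, and the touch test that showed it pressed the analyser top with about 49 N through the fingertips.

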